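# Chop nuts: shut the lid, hold the spring dial on step three

## Robot

A 6-joint arm with a two-finger parallel gripper is mounted at the origin on a cart in front of the work surface, level with it; the furniture and walls round the work are solid. World frame = base frame: x ahead of the robot, y to its left, z up, the work surface at z = 0. Lengths are in m, angles in rad, forces in N, time in s.
With the tool pointing down it reaches from about 0.4 to 0.825 m from the base axis. Payload 7 kg.
Tool frame: the origin (TCP) lies at the very end of the fingers, on their centre line; the grasp point (between the pads) lies arm.hold_point_z behind it (arm.hold_point_z is the distance from the TCP to the grasp point, in m); z points along the fingers, y is the line along which they close (so a half turn about z gives the same grasp; the last joint's range is limited). The gripper opens to 88 mm and grips with 3 to 60 N. Pads are 19 mm wide; open, the fingers measure 130 mm over their backs; the gripper's body (78 mm by 193 mm) begins 47 mm behind the grasp point.
Start: joints at [1.569, 0.359, 0.012, 0, -1.224, -0.288], TCP at [0.193, 0.647, 0.189] pointing down, gripper open.
Joint ranges: [-3.07, 3.07], [-1.43, 2.12], [-1.02, 1.25], [-3.03, 1.67], [-3.05, -0], [-3.03, 3.03]. Speed limits (rad/s): [2.39, 2.39, 3.01, 3.14, 3.14, 3.14].

## Interface

Orientations are given as [roll, pitch, yaw] about the fixed x, y, z axes, in that order (R = Rz(yaw) Ry(pitch) Rx(roll)).
In Python, from station import arm gives the robot as it stands.
- The arm moves only by the shell command python3 nudge.py 'ROWS' [FORCE]. ROWS is a JSON object whose key "offsets" holds a list of rows, 1 to 20 of them, each of 5 numbers: the finger opening in m, then dx, dy, dz in units of 100 mm, then a turn about the tool's z in units of 0.1 rad; each row is the pose to reach, as a shift and turn from the pose commanded when the command began, along the tool's axes at that moment; what a row does not reach only later rows make up. A row lasts 1/12 s, in which the tool goes at most 0.0417 m and 0.125 rad, less where a joint would pass 70% of its speed; a pose out of reach is approached as far as the arm can. The fingers move at their own pace and stop on an object; FORCE is the grip in N (left out, the last holds). Time passes only in rows, so rows that do not move let the fingers close. It prints the time, the measured TCP pose, the force, the opening and the grip force at its end. Input that does not fit is refused with a message, and nothing moves.
- arm.get_state(): the state, without advancing time (a new reading comes with each control period).
- arm.grab_frame(name): name is "scene" or "side" or "wrist"; returns the picture (400x640x3 uint8, red, green, blue); there is no depth.
- arm.camera_params(name): a dict with "fx", "fy", "cx", "cy" (pixels), "T" (4x4, takes a point from camera to world coordinates); the wrist camera has in their place "hand_eye" (4x4, takes a point from camera to tool coordinates, whose origin is the TCP and whose axes are the flange's). Camera axes: x right, y down, z forward; pixel columns grow to the right and rows downward; lengths in m; the calibration is good to about 2 mm. A picture is of the moment at which its call begins: read the wrist's pose just before it. camera_params takes no time and is no camera call.
- arm.job_done(): hands the job in; it is judged then, once.
The state is a dict: "t": time; "q": joint angles; "qd": joint speeds; "joint_efforts": joint torques, N m; "eef_pos": TCP position; "ee_rot": TCP orientation; "force": force on the tool from outside, world axes, zero at the start; "moment": the same for the moment, N m; "width": finger opening in m; "gripper_force": force on a finger pad.
Only numpy, scipy, OpenCV 4.12 (cv2) and the standard library are available. Lean on these libraries where they do the work, as an engineer would, in place of code of your own. Each camera call takes 0.05 s, during which the arm holds its last target. There are 200 camera calls.

## Task

The food chopper is loaded with nuts: first shut its lid fully, leaving the dial alone until then. Then turn its dial clockwise against the spring, past the first two clicks to the third mark and not on towards the fourth (that makes paste), and finish while still holding it there with your fingers, as it springs back when let go. Leave the other things on the worktop where they are.

Things in the scene. Friction and masses are not known exactly. Their poses are not given: they have to be found in the camera images.
- chopper: food chopper, white, fixed, 150 (x) by 290 (y) mm. Origin on the worktop under its middle; at yaw 0 x points away from the robot, y left. Left: round steel bowl of brown nuts (axis y +68 mm, 124 mm across, rim z 92 mm). Right: control pod (x -75 to 75, y -141 to -17 mm, top z 90 mm) with the dial (axis x 0, y -82 mm). Lid hinge post at the left end (y +148 mm)
- lid (a joint): lid angle, rad: 0 = fully shut, flat on the bowl; starts open at 0.7 to 1.15; at most 1.5. Stiff hinge (friction 0.22 N m, lid about 0.12 kg): the lid stays where left, 1 to 3 N at its edge push it shut; no latch. The hinge axis lies along the chopper's x at its left end; opening swings the free edge up and to the left (+y)
- lid_hinge (a point): point on the lid's hinge axis, at chopper x 0, y +148, z 98 mm. Turns with the lid: its -y axis points along the lid to the free edge, its z axis is the normal of the lid's outer (upper) face
- lid_edge (a point): middle of the outer face of the lip on the lid's free edge, 147 mm from the hinge axis. The lid is a white disc 130 mm across, 8 mm thick, centred 80 mm from the hinge axis; its outer face is 3 mm (raised middle, 90 mm across: 6 mm) above the hinge axis when shut. The lip (50 mm along x, 7 mm thick) reaches 158 mm from the hinge axis
- dial (a joint): turn of the dial, rad, clockwise from above: 0 at rest, clicks (detents) at 0.35, 0.70, 1.05, 1.40, hard stop 1.55. The third mark is 1.05. A return spring pulls with 0.04 N m at rest to 0.13 N m at the third mark; clicks add or take about 0.03 N m but do not hold: let go, it returns to 0
- dial_grip (a point): on the dial's vertical axis, z 119 mm, mid-height of the grip bar. Black dial: round skirt (56 mm across, z 92 to 104 mm) with an upright bar 50 mm long, 12 mm thick, z 104 to 130 mm; pinch it across its thickness from above. Turns with the dial: x along the bar to the pointer end. At rest x is 0.525 rad counter-clockwise (from above) of the chopper's x
- dial_pointer (a point): top of the bar's pointer end (white line), 25 mm from the dial's axis. On the pod beyond the dial are five dark marks: a long one at rest, then clockwise four short ones with one, two, three and four pips outside them, 0.35 rad apart
- honey_jar: bystander: jar standing left of the chopper, 65 mm across, 100 mm tall, origin under its middle
- kitchen_timer: bystander: round wind-up timer 63 mm across, 44 mm tall, loose on the worktop; not the chopper's dial. Origin under its middle
- salt_cellar: bystander: round wooden cellar 67 mm across, 62 mm tall, origin under its middle
- mug_cream: bystander: striped mug 92 by 127 mm with its handle, 95 mm tall, origin under its middle
- tasting_spoon: bystander: metal teaspoon 130 mm long, 11 mm high, origin under its middle
- bowl_small: bystander: bowl 115 mm across, 57 mm tall, origin under its middle

How it is judged:
On the way, in this order (a step that is already met when the one before it is completed fails the run):
1. the lid is fully shut (value of joint lid below 0.05 rad), for 0.2 s.
2. the fingers hold the dial on the third mark, lid shut (value of joint lid below 0.05 rad and value of joint dial between 0.93 and 1.17 rad and contact force between the fingers and dial above 1 N), for 0.5 s.
At the end, for the whole second after the job is handed in: The lid is shut (within 0.05 rad) and the fingers hold the dial still (contact over 1 N, under 0.1 rad/s) at the third mark, 1.05 rad within 0.12 rad, through the last second (all of step 2 and velocity of joint dial between -0.1 and 0.1 rad/s); the arm keeps its last pose, push and grip.
It fails at once if the dial is turned (over 0.25 rad) while the lid is open (over 0.1 rad) (value of joint dial above 0.25 rad and value of joint lid above 0.1 rad).
It fails at once if the dial is turned on towards the fourth mark (over 1.28 rad) (value of joint dial above 1.28 rad).
It fails at once if a bystander is shifted by more than 30 mm (distance of any of honey_jar, kitchen_timer, salt_cellar, mug_cream, tasting_spoon, bowl_small from where it was at the start of the episode above 0.03 m).
It also fails if it takes over 54 s, if anything falls off the work surface, if the arm or the gripper's body presses on something with over 40 N, if the wrist force passes 120 N, or if a joint passes its speed limit or range.

## Working session

There is one attempt and no reset: what is moved stays moved. The work goes in short steps, Python scripts to look and compute and a shell command to move; the robot and the scene stay as the last step left them, time stands still between calls to the robot, and variables do not carry over. Pictures are saved under pics/ and viewed, at most 10 in all, crops included, and the job is handed in when it is done.

```bash
ls; mkdir -p pics
python3 - <<'E'
from station import arm
import cv2
for n in("scene","side"):
    cv2.imwrite(f"pics/{n}0.png",arm.grab_frame(n)[:,:,::-1])
    print(n,arm.camera_params(n))
print(arm.camera_params("wrist"),arm.hold_point_z)
s=arm.get_state();print(s)
E
```

```text
nudge.py
pics
station.py
scene {'fx': 372.72119708422986, 'fy': 372.72119708422986, 'cx': 320.63065545616877, 'cy': 198.50465310172692, 'T': array([[ 0.46383603, -0.4415656 ,  0.76803383, -0.52449725],
       [-0.88563228, -0.20897841,  0.41470892, -0.63616743],
       [-0.0226187 , -0.87255249, -0.48799646,  0.77766589],
       [ 0.        ,  0.        ,  0.        ,  1.        ]])}
side {'fx': 376.3323705499813, 'fy': 376.3323705499813, 'cx': 320.81349048816685, 'cy': 206.18018624261236, 'T': array([[-0.96858172, -0.17727109,  0.17442593,  0.34059897],
       [-0.24829599,  0.64956165, -0.71862283,  0.71190138],
       [ 0.01409066, -0.7393542 , -0.67316924,  0.81392891],
       [ 0.        ,  0.        ,  0.        ,  1.        ]])}
{'fx': 293.1241289522281, 'fy': 293.1241289522281, 'cx': 322.6178486833733, 'cy': 197.04106583173152, 'hand_eye': array([[ 5.51047806e-04, -9.63420760e-01, -2.67992789e-01,
         7.20118505e-02],
       [ 9.99999643e-01,  7.02391508e-04, -4.68859449e-04,
         3.83347068e-04],
       [ 6.39944786e-04, -2.67992435e-01,  9.63420804e-01,
        -1.96841602e-01],
       [ 0.00000000e+00,  0.00000000e+00,  0.00000000e+00,
         1.00000000e+00]])} 0.0188
{'t': 0.1, 'q': array([ 1.56911967e+00,  3.59343595e-01,  1.11558453e-02, -3.42348731e-04,
       -1.22412414e+00, -2.88063920e-01]), 'qd': array([-0.00116541, -0.00201969,  0.00138467,  0.00067055,  0.00064317,
       -0.00102931]), 'joint_efforts': array([-1.01156464e-03, -5.84160304e+01,  2.93747413e+01,  7.01548621e+00,
        1.00908711e-02, -5.16737475e-05]), 'eef_pos': array([0.19275003, 0.64636392, 0.18769436]), 'ee_rot': array([ 3.14004809e+00, -1.22027090e-04, -2.89857050e-01]), 'force': array([ 0.27207493, -0.17602713, -0.98389075]), 'moment': array([ 0.00906312, -0.05588843,  0.01815193]), 'gripper_force': 0.0, 'width': 0.08771788474934172}
```

View pics/scene0.png

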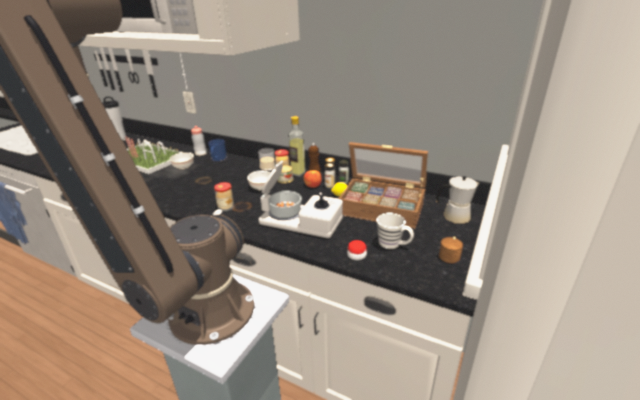

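View pics/side0.png

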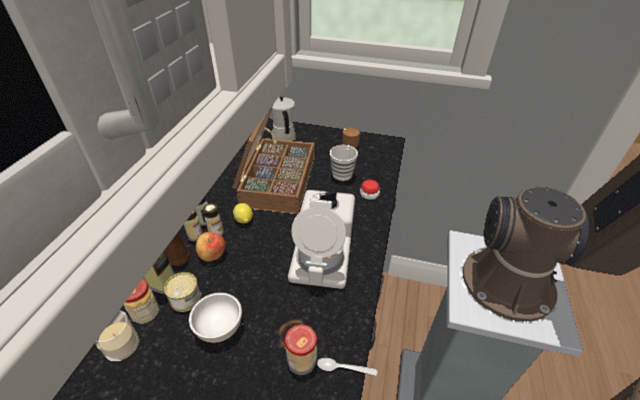

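The scene view shows the chopper near (305,210), with its dial at about (321,203). In the side view it spans (290..355, 190..285), with the open lid at (320,230). Next I'll view both crops enlarged.

Run:
```python
import cv2,numpy as np
a=cv2.imread("pics/scene0.png")[155:245,250:360]; b=cv2.imread("pics/side0.png")[180:295,280:365]
a=cv2.resize(a,None,fx=4,fy=4,interpolation=2);b=cv2.resize(b,None,fx=4,fy=4,interpolation=2)
c=np.zeros((460,780,3),np.uint8);c[:360,:440]=a;c[:460,440:780]=b
cv2.imwrite("pics/crop0.png",c)
```

```text
(no output)
```

View pics/crop0.png

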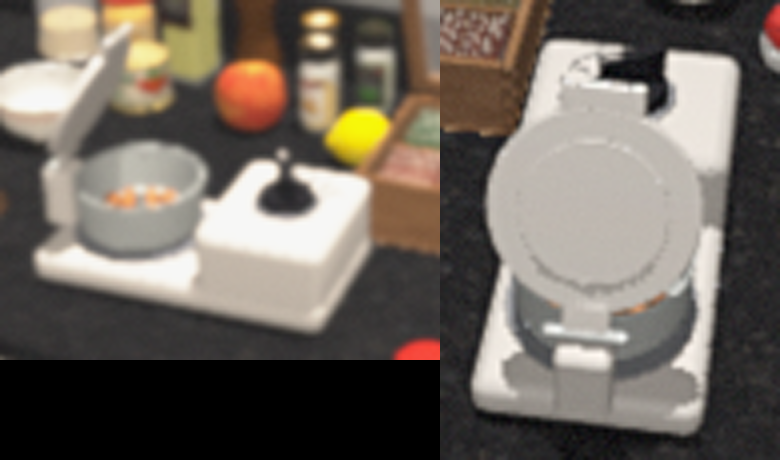

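```bash
cat > h.py <<'E'
from station import arm
import numpy as np, cv2
from scipy.spatial.transform import Rotation as R
def wT():
    s=arm.get_state();T=np.eye(4);T[:3,:3]=R.from_euler('xyz',s['ee_rot']).as_matrix();T[:3,3]=s['eef_pos']
    return T@arm.camera_params("wrist")["hand_eye"]
def ray(n,uv,T=None):
    c=arm.camera_params(n);T=c["T"] if T is None else T
    return T[:3,3],T[:3,:3]@np.array([(uv[0]-c['cx'])/c['fx'],(uv[1]-c['cy'])/c['fy'],1])
def onz(n,uv,z,T=None):
    o,d=ray(n,uv,T);return o+d*(z-o[2])/d[2]
def tri(r1,r2):
    (o,d),(p,e)=r1,r2;k=np.linalg.lstsq(np.c_[d,-e],p-o,rcond=None)[0]
    a,b=o+d*k[0],p+e*k[1];return (a+b)/2,np.linalg.norm(a-b)
def sc(u,v):return (u/4+250,v/4+155)
def sd(u,v):return ((u-440)/4+280,v/4+180)
E
python3 - <<'E'
from h import *
np.set_printoptions(precision=3,suppress=True)
for p in[(545,42),(738,60),(475,405),(700,428)]:print("side base",onz("side",sd(*p),.012))
for p in[(36,268),(315,332)]:print("scene base",onz("scene",sc(*p),.005))
for p in[(80,170),(206,170),(143,145),(143,198)]:print("bowl",onz("scene",sc(*p),.092))
for p in[(200,235),(310,262),(370,180),(262,162)]:print("pod",onz("scene",sc(*p),.088))
print("skirt",onz("scene",sc(287,198),.1),onz("side",sd(637,85),.1))
print("lid centre side-scene",tri(ray("side",sd(594,205)),ray("scene",sc(93,92))))
E
```

```text
side base [ 0.614 -0.206  0.012]
side base [ 0.455 -0.226  0.012]
side base [0.557 0.158 0.012]
side base [0.412 0.138 0.012]
scene base [0.426 0.149 0.005]
scene base [ 0.448 -0.14   0.005]
bowl [0.479 0.125 0.092]
bowl [0.53  0.016 0.092]
bowl [0.548 0.097 0.092]
bowl [0.46  0.042 0.092]
pod [ 0.432 -0.035  0.088]
pod [ 0.434 -0.143  0.088]
pod [ 0.586 -0.13   0.088]
pod [ 0.573 -0.021  0.088]
skirt [ 0.504 -0.085  0.1  ] [ 0.508 -0.077  0.1  ]
lid centre side-scene (array([0.491, 0.111, 0.171]), np.float64(0.0021524143457089043))
```

Units first: shifts go in units of 100 mm and turns go in units of 0.1 rad. So 0.54 m is 5.4, 0.45 m is 4.5, -0.37 rad is -3.7.

```bash
python3 nudge.py '{"offsets": [[0, 0, 0, -1.4, 0], [0, 0, 0, -1.4, 0], [0, 0, 0, -1.4, 0], [0, 4.5, 5.4, -1.4, -3.7], [0, 4.5, 5.4, -1.4, -3.7], [0, 4.5, 5.4, -1.4, -3.7], [0, 4.5, 5.4, -1.4, -3.7], [0, 4.5, 5.4, -1.4, -3.7], [0, 4.5, 5.4, -1.4, -3.7], [0, 4.5, 5.4, -1.4, -3.7], [0, 4.5, 5.4, -1.4, -3.7], [0, 4.5, 5.4, -1.4, -3.7], [0, 4.5, 5.4, -1.4, -3.7], [0, 4.5, 5.4, -1.4, -3.7], [0, 4.5, 5.4, -1.4, -3.7], [0, 4.5, 5.4, -1.4, -3.7], [0, 4.5, 5.4, -1.4, -3.7], [0, 4.5, 5.4, -1.4, -3.7], [0, 4.5, 5.4, -1.4, -3.7], [0, 4.5, 5.4, -1.4, -3.7]]}' 20
python3 - <<'E'
from h import *
s=arm.get_state();print(s['eef_pos'],s['ee_rot'],s['qd'].round(3))
E
```

```text
t: 1.77
eef_pos: [0.47, -0.0017, 0.3286]
ee_rot: [-3.141, -0.0, 0.08]
force: [0.7, 1.7, -0.7]
width: 0.0004
gripper_force: 0.0
[ 0.46997671 -0.00171246  0.32864424] [-3.14147480e+00 -2.00922492e-04  7.99745583e-02] [-1.021  0.3    0.291 -0.004  0.007  1.005]
```

```bash
python3 nudge.py '{"offsets": [[0, 0, 0, 0, 0], [0, 0, 0, 0, 0], [0, 0, 0, 0, 0]]}'
python3 - <<'E'
from h import *
T=wT();np.save("T1.npy",T);cv2.imwrite("pics/w1.png",arm.grab_frame("wrist")[:,:,::-1])
E
```

```text
t: 2.02
eef_pos: [0.4696, 0.0005, 0.3282]
ee_rot: [-3.142, 0.001, 0.079]
force: [-0.5, 0.7, -0.6]
width: 0.0004
gripper_force: 0.0
```

View pics/w1.png

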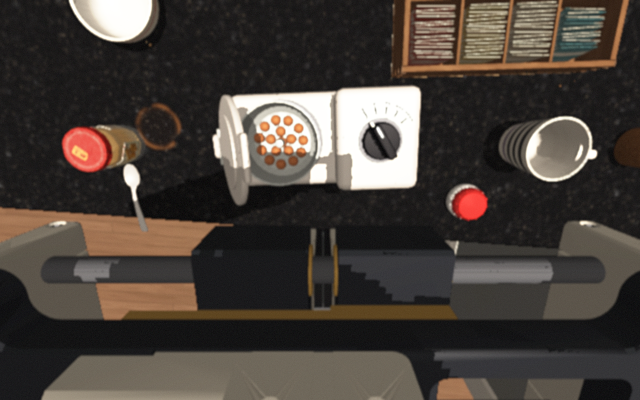

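The wrist view shows the dial at (381,142), the bowl at (279,143), the pod corners at about (337..419, 88..189) and the lid lip at (217,143). The jar is at the left and the timer at (468,203).

Run:
```python
from h import *
np.set_printoptions(precision=4,suppress=True)
T=np.load("T1.npy");im=cv2.imread("pics/w1.png");g=cv2.cvtColor(im,6)
# dial: dark blob inside the pod
m=np.zeros_like(g);m[110:175,350:410]=(g[110:175,350:410]<90)
n,l,s,c=cv2.connectedComponentsWithStats(m);k=1+s[1:,4].argmax();print(s[k],c[k])
(cx,cy),r=cv2.minEnclosingCircle(np.argwhere(l==k)[:,::-1].astype(np.float32));print(cx,cy,r)
print("dial",onz("wrist",(cx,cy),.1,T),onz("wrist",c[k],.104,T))
# bar pointer line: white pixels within the dial
q=[onz("wrist",p,.088,T) for p in[(337,88),(419,87),(418,188),(338,190)]];print("pod",np.array(q),np.mean(q,0))
P=np.array(q);e=P[0]-P[3]+P[1]-P[2];print("yaw",np.arctan2(e[1],e[0]),)
e=P[0]-P[1]+P[3]-P[2];print("yaw",np.arctan2(-e[0],e[1]))
# nuts
h=cv2.cvtColor(im,40);m=((h[...,0]<18)&(h[...,1]>90)&(h[...,2]>60));m[:,:245]=0;m[:,325:]=0;m[:100]=0;m[:][190:]=0
ys,xs=np.nonzero(m);print("nuts",onz("wrist",(xs.mean(),ys.mean()),.05,T))
b=onz("wrist",(280,143),.092,T);print("bowl",b)
# lip: intersect rays with vertical plane along hinge: find a
o,d=ray("wrist",(217,143),T)
for a in(.9,1,1.1,1.2):
  print(a,[ (o+d*(z-o[2])/d[2]).round(3) for z in[.098+.158*np.sin(a)]], .148-.158*np.cos(a))
v=cv2.resize(im[70:215,200:440],None,fx=3,fy=3,interpolation=2);cv2.imwrite("pics/w1c.png",v)
```

```text
[ 362  122   38   38 1015] [380.934  141.6463]
382.0 140.5 20.23002815246582
dial [ 0.5136 -0.0812  0.1   ] [ 0.5121 -0.0791  0.104 ]
pod [[ 0.5798 -0.0111  0.088 ]
 [ 0.5902 -0.1254  0.088 ]
 [ 0.4459 -0.1483  0.088 ]
 [ 0.433  -0.0262  0.088 ]] [ 0.5122 -0.0777  0.088 ]
yaw 0.12981821330826154
yaw 0.09826526178336119
nuts [0.4951 0.0698 0.05  ]
bowl [0.4977 0.065  0.092 ]
0.9 [array([0.506, 0.111, 0.222])] 0.049785625013235024
1 [array([0.507, 0.108, 0.231])] 0.06263223567283391
1.1 [array([0.508, 0.105, 0.239])] 0.07633181281475877
1.2 [array([0.508, 0.103, 0.245])] 0.09074747479268555
```

View pics/w1c.png

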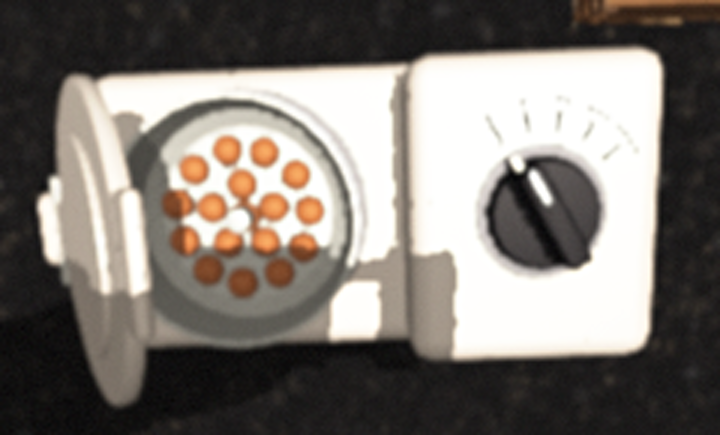

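The enlarged crop shows the hinge post at (48,228), which is px (216,146), and the lip at (134,248), px (245,152). The bar pointer lies at rest about 0.63 rad CCW, so chopper yaw is about 0.107, with the dial at (0.5135,-0.080).

Run:
```python
from h import *
np.set_printoptions(precision=4,suppress=True)
T=np.load("T1.npy");y=.107;H=np.array([.489,.1487,.098]);ny=np.array([np.sin(y),-np.cos(y),0])
o,d=ray("wrist",(247.5,153),T)
for a in np.arange(.8,1.2,.05):
  p=H+.158*(np.cos(a)*ny+np.array([0,0,np.sin(a)]));q=o+d*(p[2]-o[2])/d[2];print(round(a,2),p,q-p)
o,d=ray("wrist",(216,146),T);print(o+d*(.1-o[2])/d[2])
s=arm.get_state();print(s['eef_pos'],s['ee_rot'][2])
```

```text
0.8 [0.5008 0.0392 0.2113] [-0.0043  0.0436  0.    ]
0.85 [0.5001 0.045  0.2167] [-0.0029  0.0365  0.    ]
0.9 [0.4995 0.051  0.2218] [-0.0015  0.0292 -0.    ]
0.95 [0.4988 0.0573 0.2265] [-0.0002  0.0218  0.    ]
1.0 [0.4981 0.0638 0.231 ] [ 0.0012  0.0142 -0.    ]
1.05 [0.4974 0.0705 0.2351] [0.0025 0.0065 0.    ]
1.1 [0.4967 0.0774 0.2388] [ 0.0038 -0.0014  0.    ]
1.15 [0.4959 0.0845 0.2422] [ 0.005  -0.0093  0.    ]
[0.487  0.1553 0.1   ]
[0.4695 0.0011 0.3283] 0.08026963731992409
```

In the tool's units: -0.1555 m is -1.555, 0.103 m is 1.03, -0.027 rad is -0.27.

```bash
python3 nudge.py '{"offsets": [[0, 0.31, -1.555, 0, -0.27], [0, 0.31, -1.555, 0, -0.27], [0, 0.31, -1.555, 0, -0.27], [0, 0.31, -1.555, 0, -0.27], [0, 0.31, -1.555, 0.5, -0.27], [0, 0.31, -1.555, 1.03, -0.27], [0, 0.31, -1.555, 1.03, -0.27], [0, 0.31, -1.555, 1.03, -0.27], [0, 0.31, -1.555, 1.03, -0.27], [0, 0.31, -1.555, 1.03, -0.27]]}'
```

```text
t: 2.9
eef_pos: [0.4891, 0.1595, 0.2277]
ee_rot: [-3.141, -0.003, 0.109]
force: [0.6, -0.7, 0.4]
width: 0.0003
gripper_force: 0.0
```

In the tool's units: 0.125 m is 1.25, 0.124 m is 1.24.

```bash
python3 nudge.py '{"offsets": [[0, 0, 0.25, 0, 0], [0, 0, 0.45, 0.05, 0], [0, 0, 0.63, 0.13, 0], [0, 0, 0.73, 0.2, 0], [0, 0, 0.81, 0.28, 0], [0, 0, 0.9, 0.38, 0], [0, 0, 0.99, 0.49, 0], [0, 0, 1.07, 0.6, 0], [0, 0, 1.13, 0.71, 0], [0, 0, 1.18, 0.83, 0], [0, 0, 1.215, 0.97, 0], [0, 0, 1.24, 1.1, 0], [0, 0, 1.25, 1.18, 0], [0, 0, 1.25, 1.2, 0], [0, 0, 1.25, 1.2, 0], [0, 0, 1.25, 1.2, 0]]}'
```

```text
t: 4.23
eef_pos: [0.5022, 0.0347, 0.106]
ee_rot: [-3.141, -0.001, 0.108]
force: [-0.1, -0.4, -0.1]
width: 0.0026
gripper_force: 0.0
```

In the tool's units: 0.005 m is 0.05, 0.004 m is 0.04.

```bash
python3 nudge.py '{"offsets": [[0, 0, 0, 0.02, 0], [0, 0, 0, 0.03, 0], [0, 0, 0, 0.04, 0], [0, 0, 0, 0.05, 0], [0, 0, 0, 0.05, 0], [0, 0, 0, 0.05, 0]]}'
python3 - <<'E'
from h import *
print(arm.get_state()['force'])
cv2.imwrite("pics/s2.png",np.hstack([cv2.resize(arm.grab_frame("side")[180:295,270:370],None,fx=4,fy=4),cv2.resize(arm.grab_frame("scene")[150:250,255:355],(400,460))])[:,:,::-1])
E
```

```text
t: 4.73
eef_pos: [0.5018, 0.0342, 0.1006]
ee_rot: [-3.141, -0.0, 0.107]
force: [0.4, 0.5, -0.3]
width: 0.0001
gripper_force: 0.3
[ 0.37967771  0.53363506 -0.3159261 ]
```

View pics/s2.png

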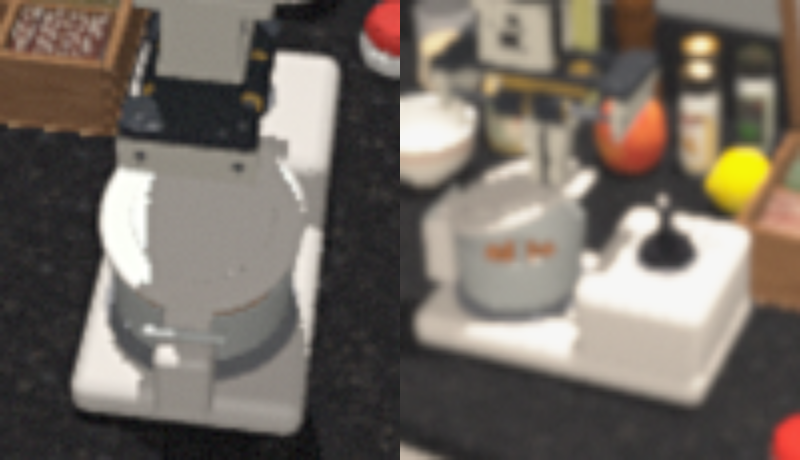

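The crop shows the lid nearly down, with the lip at about (595,175) in the right panel, but perhaps not flat. I'll check the angle numerically.

Run:
```python
from h import *
c=arm.camera_params("scene");Ti=np.linalg.inv(c["T"]);K=np.array([[c['fx'],0,c['cx']],[0,c['fy'],c['cy']],[0,0,1]])
y=.107;H=np.array([.489,.1487,.098]);ny=np.array([np.sin(y),-np.cos(y),0]);x=np.array([np.cos(y),np.sin(y),0])
def pr(p):
  q=K@(Ti@np.r_[p,1])[:3];q=q[:2]/q[2];return ((q[0]-255)*4+400).round(),((q[1]-150)*4.6).round()
for a in(0,.1,.2,.3,.4):
  print(a,[pr(H+.158*(np.cos(a)*ny+np.array([0,0,np.sin(a)]))+k*x) for k in(-.025,0,.025)])
print("tcp",pr(arm.get_state()['eef_pos']))
```

```text
0 [(np.float64(584.0), np.float64(246.0)), (np.float64(595.0), np.float64(232.0)), (np.float64(606.0), np.float64(217.0))]
0.1 [(np.float64(582.0), np.float64(229.0)), (np.float64(593.0), np.float64(214.0)), (np.float64(604.0), np.float64(200.0))]
0.2 [(np.float64(579.0), np.float64(211.0)), (np.float64(590.0), np.float64(197.0)), (np.float64(601.0), np.float64(183.0))]
0.3 [(np.float64(574.0), np.float64(193.0)), (np.float64(586.0), np.float64(179.0)), (np.float64(597.0), np.float64(165.0))]
0.4 [(np.float64(568.0), np.float64(175.0)), (np.float64(579.0), np.float64(161.0)), (np.float64(591.0), np.float64(148.0))]
tcp (np.float64(553.0), np.float64(220.0))
```

Run:
```python
from h import *
a=cv2.resize(arm.grab_frame("scene")[165:225,260:320],(480,480),interpolation=2);w=arm.grab_frame("wrist")
cv2.imwrite("pics/w3.png",w[:,:,::-1])
b=cv2.resize(w[80:400,240:440],(300,480))
print(arm.get_state()['eef_pos'],arm.get_state()['width'])
cv2.imwrite("pics/s3.png",np.hstack([a,b])[:,:,::-1])
```

```text
[0.50176725 0.03406873 0.10065461] 0.0003384745824661717
```

View pics/s3.png

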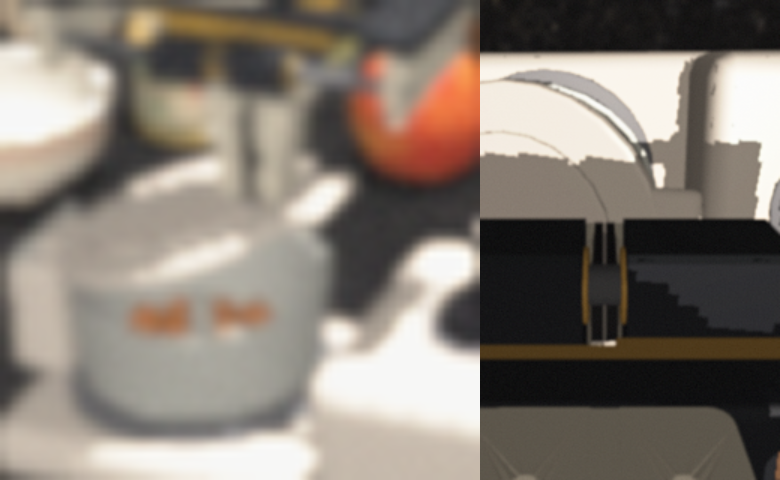

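Run:
```python
from h import *
np.set_printoptions(precision=4,suppress=True)
T=wT();print(tri(ray("wrist",(386.7,210),T),ray("scene",(303.75,187.5))))
for z in(.1,.12,.14):print(z,onz("wrist",(386.7,210),z,T),onz("scene",(303.75,187.5),z))
im=arm.grab_frame("wrist")[100:300,200:440];cv2.imwrite("pics/w4.png",cv2.resize(im,(720,600),interpolation=2)[:,:,::-1])
```

```text
(array([0.526 , 0.0005, 0.1404]), np.float64(0.0007917371426727934))
0.1 [ 0.5141 -0.0104  0.1   ] [0.5923 0.0412 0.1   ]
0.12 [ 0.5201 -0.0052  0.12  ] [0.5593 0.0212 0.12  ]
0.14 [0.5261 0.0001 0.14  ] [0.5264 0.0012 0.14  ]
```

View pics/w4.png

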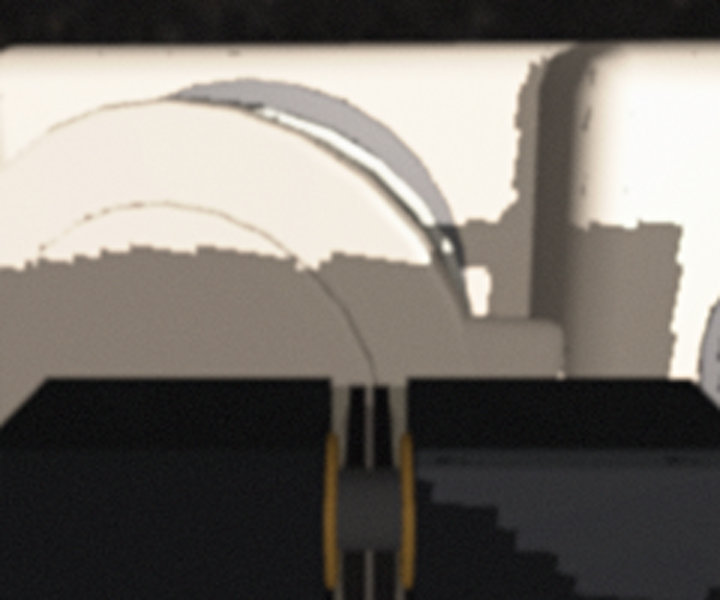

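The wrist view shows the lid still raised: the lip triangulates to z = 0.14, an angle of about 0.27. I'll lift off and look again.

In the tool's units: -0.1 m is -1, -0.08 m is -0.8.

```bash
python3 nudge.py '{"offsets": [[0, 0, 0, -0.2, 0], [0, 0, 0, -0.4, 0], [0, 0, 0, -0.6, 0], [0, 0, 0, -0.8, 0], [0, 0, 0, -1, 0], [0, 0, 0, -1, 0], [0, 0, 0, -1, 0]]}'
python3 - <<'E'
from h import *
a=cv2.resize(arm.grab_frame("scene")[145:225,255:335],(400,400),interpolation=2);w=arm.grab_frame("wrist")
b=cv2.resize(w[60:220,200:360],(400,400))
cv2.imwrite("pics/s5.png",np.hstack([a,b])[:,:,::-1])
E
```

```text
t: 5.57
eef_pos: [0.5021, 0.0341, 0.2015]
ee_rot: [-3.141, -0.002, 0.107]
force: [-0.3, 0.5, -0.2]
width: 0.0005
gripper_force: 0.0
```

View pics/s5.png

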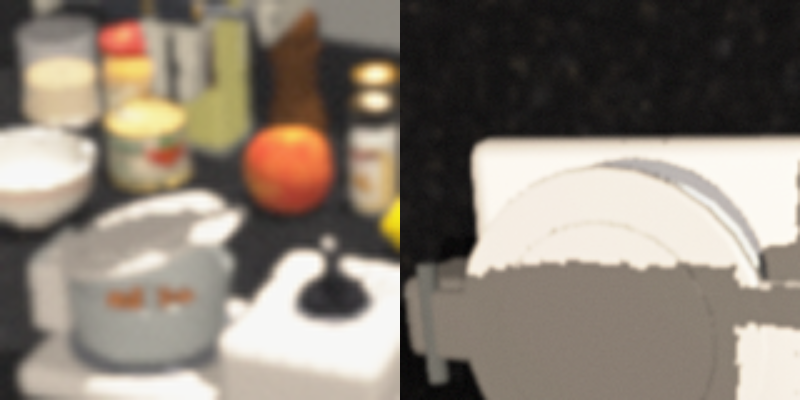

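The finger lifted free and the lid stayed at about 0.27, so the finger seems to have slipped through the lid on the quick stroke. I'll press slowly and watch the force.

In the tool's units: 0.08 m is 0.8, 0.078 m is 0.78.

```bash
python3 nudge.py '{"offsets": [[0, 0, 0, 0.3, 0], [0, 0, 0, 0.5, 0], [0, 0, 0, 0.56, 0], [0, 0, 0, 0.6, 0], [0, 0, 0, 0.62, 0], [0, 0, 0, 0.64, 0], [0, 0, 0, 0.66, 0], [0, 0, 0, 0.68, 0], [0, 0, 0, 0.7, 0], [0, 0, 0, 0.72, 0], [0, 0, 0, 0.74, 0], [0, 0, 0, 0.76, 0], [0, 0, 0, 0.78, 0], [0, 0, 0, 0.8, 0]]}'
python3 - <<'E'
from h import *
w=arm.grab_frame("wrist");s=arm.grab_frame("scene")
a=cv2.resize(s[145:225,255:335],(400,400),interpolation=2)
b=cv2.resize(w[60:220,220:380],(400,400))
cv2.imwrite("pics/s6.png",np.hstack([a,b])[:,:,::-1])
E
```

```text
t: 6.83
eef_pos: [0.5016, 0.034, 0.1204]
ee_rot: [3.142, 0.0, 0.107]
force: [-0.4, -0.6, 0.4]
width: 0.0003
gripper_force: 0.0
```

View pics/s6.png

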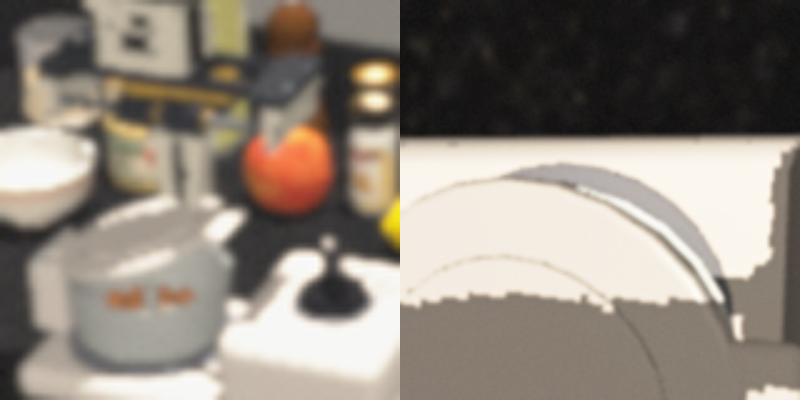

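The visible fingertips, in both the wrist and scene views, end about 25 mm short of the nominal TCP. So the earlier stroke simply didn't go low enough. I'll continue down on force feedback.

In the tool's units: 0.034 m is 0.34, 0.032 m is 0.32.

```bash
python3 nudge.py '{"offsets": [[0, 0, 0, 0.1, 0], [0, 0, 0, 0.2, 0], [0, 0, 0, 0.23, 0], [0, 0, 0, 0.26, 0], [0, 0, 0, 0.29, 0], [0, 0, 0, 0.32, 0], [0, 0, 0, 0.34, 0]]}'
```

```text
t: 7.52
eef_pos: [0.5017, 0.0339, 0.0863]
ee_rot: [3.142, -0.0, 0.107]
force: [-0.6, -1.4, 1.2]
width: 0.0008
gripper_force: 0.6
```

```bash
python3 nudge.py '{"offsets": [[0, 0, 0, 0.02, 0], [0, 0, 0, 0.04, 0], [0, 0, 0, 0.06, 0], [0, 0, 0, 0.08, 0]]}'
python3 - <<'E'
from h import *
w=arm.grab_frame("wrist");s=arm.grab_frame("scene");cv2.imwrite("pics/s7.png",s[:,:,::-1]);cv2.imwrite("pics/w7.png",w[:,:,::-1])
a=cv2.imread("pics/w1.png",0)
print("w1 col profile",a[215:250:2,310:337:3])
print("now",cv2.cvtColor(w,7)[205:250:3,310:337:3])
E
```

```text
t: 7.85
eef_pos: [0.5018, 0.034, 0.0785]
ee_rot: [-3.142, -0.0, 0.107]
force: [-0.0, -0.1, 0.5]
width: 0.0006
gripper_force: 0.6
w1 col profile [[ 27  32  28  31  32  31  31  27  28]
 [ 34  29  27  33  34  36  27  27  36]
 [ 27  27  30  29  33  30  27  31  40]
 [ 24  24  24  26  27  29  29  32  34]
 [ 26  25  24  26  22  23  30  27  31]
 [ 25  23  24  26  24  24  26  29  25]
 [ 27  38  26  24  29  26  24  35  36]
 [ 48  89  42  18  24  16  19  82  78]
 [ 54 109  51  14  30  18  16 100  95]
 [ 55 105  48  14  41  16  18 101  94]
 [ 54 107  45  11  41  17  14  98  95]
 [ 55 106  42  17  32  14  15  96  98]
 [ 55 101  33  15  33  16  15  83  92]
 [ 50  96  34  15  32  15  15  80  92]
 [ 51  96  29  18  33  16  16  83  88]
 [ 60  92  28  16  32  19  15  82  73]
 [ 71  89  22  13  32  16  14  82  72]
 [ 80  86  23  17  32  15  16  74  73]]
now [[125 126 126 127 117 126 127 127 125]
 [125 127 124 127 126 116 127 127 126]
 [126 126 126 126 126 118 126 128 128]
 [126 125 124 126 125 127 117 128 125]
 [127 126 126 127 127 127 119 125 127]
 [126 126 128 127 127 126 128 118 127]
 [125 127 127 127 125 127 125 119 126]
 [ 84 128 126 127 128 128 128 123 114]
 [ 55  93  85  75 105  92  96  95  81]
 [ 44  86  52  13  78  18  15  88  77]
 [ 42  87  39  13  70  23  12  82  77]
 [ 45  84  31  11  56  16  12  72  79]
 [ 44  78  26  12  56  15  10  67  73]
 [ 48  76  20  10  52  14  12  67  67]
 [ 57  71  17  11  54  14  11  64  56]]
```

In the tool's units: 0.004 m is 0.04, 0.003 m is 0.03.

```bash
python3 nudge.py '{"offsets": [[0, 0, 0, 0.01, 0], [0, 0, 0, 0.02, 0], [0, 0, 0, 0.03, 0], [0, 0, 0, 0.04, 0]]}'; python3 nudge.py '{"offsets": [[0, 0, 0, 0.01, 0], [0, 0, 0, 0.02, 0]]}'; python3 nudge.py '{"offsets": [[0, 0, 0, 0.01, 0], [0, 0, 0, 0.02, 0]]}'
```

```text
t: 8.28
eef_pos: [0.5017, 0.0339, 0.0745]
ee_rot: [3.142, -0.0, 0.107]
force: [-1.3, -0.7, 1.4]
width: 0.0007
gripper_force: 0.6
t: 8.45
eef_pos: [0.5017, 0.034, 0.0725]
ee_rot: [-3.142, -0.0, 0.107]
force: [0.1, -0.5, 1.1]
width: 0.0005
gripper_force: 0.6
t: 8.62
eef_pos: [0.5016, 0.034, 0.0705]
ee_rot: [3.142, -0.0, 0.107]
force: [-0.4, -1.4, 1.6]
width: 0.0006
gripper_force: 0.6
```

Run:
```python
from h import *
s=cv2.imread("pics/s6.png");n=arm.grab_frame("scene");cv2.imwrite("pics/s8.png",n[:,:,::-1])
o=cv2.imread("pics/s7.png",0).astype(int);g=cv2.cvtColor(n,7).astype(int)
# lip end column profile: columns 297..306
for c in(298,300,302,304):print(c,"7:",o[180:212,c]," 8:",g[180:212,c])
print(arm.get_state()['force'])
```

```text
298 7: [125 125 123 112 106 106 104 106 146 207 225 200 164 164 188 225 242 243
 224 186 158 146 143 142 141 140 140 140 139 140 141 149]  8: [110 133 121 113 117 119 113 108 107 128 188 231 235 204 167 166 190 227
 243 243 225 188 160 145 140 142 141 141 140 139 140 147]
300 7: [127 104  84  69  58  57  57  60  89 147 185 170 160 205 240 246 246 245
 234 187 138 117 112 113 137 178 200 190 173 179 212 234]  8: [120 141 130 103  79  66  61  58  58  74 121 176 200 177 164 209 242 247
 247 247 242 208 146 121 138 180 201 190 168 166 202 232]
302 7: [122  98  69  56  54  50  52  53  55  61  74  80 125 212 244 245 242 219
 155 100  72  66  64  76 133 216 242 240 221 224 244 246]  8: [110 126 130 104  68  53  52  52  53  55  57  66  75  85 133 219 245 247
 246 238 206 139  85  79 133 216 242 241 233 240 246 247]
304 7: [114 100  78  59  48  41  41  44  52  54  56  64 107 167 204 194 146  93
  65  57  58  59  58  65  97 161 203 197 185 224 245 246]  8: [ 94 109 123 104  67  46  39  46  51  52  55  56  57  68 117 196 231 224
 179 122  82  64  60  68 100 160 204 202 206 237 246 247]
[ 0.48094344 -1.02936264  0.85471388]
```

The lid is following the fingers down. I'll keep going until the force rises.

```bash
python3 nudge.py '{"offsets": [[0, 0, 0, 0.02, 0], [0, 0, 0, 0.04, 0], [0, 0, 0, 0.06, 0]]}'; python3 nudge.py '{"offsets": [[0, 0, 0, 0.01, 0], [0, 0, 0, 0.02, 0], [0, 0, 0, 0.03, 0]]}'; python3 nudge.py '{"offsets": [[0, 0, 0, 0.01, 0], [0, 0, 0, 0.02, 0]]}'
```

```text
t: 8.92
eef_pos: [0.5017, 0.034, 0.0644]
ee_rot: [3.142, -0.0, 0.107]
force: [0.9, -1.2, 0.9]
width: 0.0005
gripper_force: 0.7
t: 9.17
eef_pos: [0.5019, 0.0339, 0.0628]
ee_rot: [3.141, -0.0, 0.108]
force: [-8.6, 0.3, 26.1]
width: 0.0005
gripper_force: 12.6
t: 9.33
eef_pos: [0.5021, 0.0339, 0.0624]
ee_rot: [3.141, -0.001, 0.109]
force: [-14.7, 1.9, 41.9]
width: 0.0002
gripper_force: 21.1
```

Run:
```python
from h import *
n=arm.grab_frame("scene");cv2.imwrite("pics/s9.png",n[:,:,::-1])
g=cv2.cvtColor(n,7).astype(int)
for c in(302,304):print(g[188:206,c])
```

```text
[ 52  55  55  58  63  83  96  96 129 215 245 247 247 243 218 156 147 217]
[ 50  54  54  55  59  57  55  64  98 163 218 226 202 144  93  72  99 160]
```

Firm contact: 42 N through the fingers at TCP z 0.063, so the lid is on its stop. Now I'll lift off, move over the dial, and check the lid and the fingertips numerically.

Units first: shifts go in units of 100 mm and turns go in units of 0.1 rad. So -0.17 m is -1.7, -0.14 m is -1.4, -0.525 rad is -5.25.

```bash
python3 nudge.py '{"offsets": [[0, 0, 0, -0.2, 0], [0, 0, 0, -0.6, 0], [0, 0, 0, -1, 0], [0, 0, 0, -1.4, 0], [0, 0, 0, -1.7, 0], [0.04, -0.01, 1.15, -1.7, -5.25], [0.04, -0.01, 1.15, -1.7, -5.25], [0.04, -0.01, 1.15, -1.7, -5.25], [0.04, -0.01, 1.15, -1.7, -5.25], [0.04, -0.01, 1.15, -1.7, -5.25], [0.04, -0.01, 1.15, -1.7, -5.25], [0.04, -0.01, 1.15, -1.7, -5.25], [0.04, -0.01, 1.15, -1.7, -5.25], [0.04, -0.01, 1.15, -1.7, -5.25]]}'
python3 - <<'E'
from h import *
np.set_printoptions(precision=4,suppress=True,linewidth=200)
T=wT();np.save("T10.npy",T);w=arm.grab_frame("wrist")[:,:,::-1];s=arm.grab_frame("scene")[:,:,::-1];cv2.imwrite("pics/w10.png",w);cv2.imwrite("pics/s10.png",s)
g=cv2.cvtColor(s,6)
for c in(300,302,304,306):print(c,g[188:206,c])
gw=cv2.cvtColor(w,6)
print(gw[190:250:4,260:392:6])
print(arm.get_state()['q'],arm.get_state()['eef_pos'],arm.get_state()['ee_rot'])
m=np.zeros_like(gw);m[:215]=(gw[:215]<60);n,l,st,c=cv2.connectedComponentsWithStats(m)
for k in range(1,n):
  if 150<st[k,4]<6000:print(st[k],c[k],onz("wrist",c[k],.104,T))
E
```

```text
t: 10.55
eef_pos: [0.5129, -0.08, 0.2295]
ee_rot: [-3.141, 0.0, 0.631]
force: [-0.7, 0.8, 0.4]
width: 0.0396
gripper_force: 0.0
300 [ 52  54  62  97 165 227 243 245 241 213 170 162 162 162 166 163 159 180]
302 [ 55  54  54  56  66  89 119 141 153 161 162 161 158 146 125 109 137 215]
304 [ 48  52  54  53  56  56  55  64  98 135 150 140 119  91  70  67  98 156]
306 [ 43  47  50  50  53  54  55  56  64  80  84  77  64  64  82 106 131 149]
[[132 138 140 141 139 139 130  25  16  16  15  10  13  19  50 136 141 137 186  36  27  20]
 [134 139 139 139 138 140 140  67  14  14  14  17  15  13  68 140 140 131 114  24  23  25]
 [138 138 140 142 139 138 140 121  35  15  15  14  14  39 123 140 139 123  27  23  24  35]
 [139 137 140 142 138 139 137 251 209  40  15  15  44 231 241 140 138 108  20  20  29  25]
 [130 138 138 139 132 158 251 251 250 223  11   8 229 252 252 215 236  39  28  27  25  28]
 [ 91 174 247 250 250 250 250 250 250 251 228 228 251 251 252 251 236  22  31  27  23  33]
 [ 20 130 235 247 249 249 250 250 250 250 250 251 251 251 251 244 128  25  22  22  18  27]
 [ 31  21  64 228 245 2
[... 656 characters left out ...]
 44  84 157  21  28  28  24  14  12  99  93  95]]
[ 0.2236  0.0747 -0.262  -0.0001 -1.2342  1.9791] [ 0.513  -0.08    0.2295] [-3.1415 -0.      0.6319]
[ 10   0  24  19 224] [21.1696  8.5179] [0.4791 0.2571 0.104 ]
[553   0  87  66 994] [599.4135  29.1217] [ 0.798  -0.2091  0.104 ]
[ 399   55   87   93 1569] [441.3952 101.4385] [ 0.6558 -0.1295  0.104 ]
[494  71  53  40 547] [522.6161  91.6947] [ 0.7127 -0.191   0.104 ]
[484  90  46  30 234] [504.3932 102.5983] [ 0.6939 -0.1835  0.104 ]
[529 120  43  29 197] [548.066  132.0812] [ 0.7002 -0.2433  0.104 ]
[ 299  157   49   52 1770] [322.2554 181.5164] [ 0.513  -0.0795  0.104 ]
[605 176  35  39 708] [627.6186 201.2528] [ 0.7009 -0.3754  0.104 ]
```

The lid check is good: the lip corner is at scene (305.5,198), against a prediction of (306.5,197) for shut. The dial is centred under the tool. Now I'll descend with the fingers astride the bar.

In the tool's units: 0.152 m is 1.52, 0.149 m is 1.49.

```bash
python3 nudge.py '{"offsets": [[0.04, 0, 0.003, 0.4, 0], [0.04, 0, 0, 0.8, 0], [0.04, 0, 0, 1.1, 0], [0.04, 0, 0, 1.25, 0], [0.04, 0, 0, 1.35, 0], [0.04, 0, 0, 1.42, 0], [0.04, 0, 0, 1.49, 0], [0.04, 0, 0, 1.52, 0]]}'; python3 nudge.py '{"offsets": [[0.04, 0, 0, 0.04, 0], [0.04, 0, 0, 0.09, 0], [0.04, 0, 0, 0.09, 0]]}'
```

```text
t: 11.32
eef_pos: [0.5134, -0.0803, 0.0775]
ee_rot: [3.141, -0.001, 0.632]
force: [0.2, -0.1, 0.5]
width: 0.04
gripper_force: 0.0
t: 11.57
eef_pos: [0.5128, -0.0805, 0.0682]
ee_rot: [-3.141, 0.0, 0.632]
force: [-0.5, -0.1, -0.7]
width: 0.0397
gripper_force: 0.0
```

```bash
python3 nudge.py '{"offsets": [[0, 0, 0, 0, 0], [0, 0, 0, 0, 0], [0, 0, 0, 0, 0], [0, 0, 0, 0, 0], [0, 0, 0, 0, 0]]}' 40
python3 - <<'E'
from h import *
s=arm.get_state();print(s['moment'],s['width'])
E
```

```text
t: 11.98
eef_pos: [0.513, -0.0805, 0.0688]
ee_rot: [3.142, -0.0, 0.632]
force: [-2.5, 4.8, 3.4]
width: 0.0122
gripper_force: 3.6
[1.76133019 1.09185424 0.01222788] 0.012185227210950904
```

```bash
python3 nudge.py '{"offsets": [[0, 0, 0, 0, 0], [0, 0, 0, 0, 0], [0, 0, 0, 0, 0], [0, 0, 0, 0, 0], [0, 0, 0, 0, 0], [0, 0, 0, 0, 0]]}' 40
python3 - <<'E'
from h import *
s=arm.get_state();print(s['moment'],s['width'])
E
```

```text
t: 12.48
eef_pos: [0.5129, -0.0803, 0.0688]
ee_rot: [-3.141, -0.0, 0.632]
force: [-3.3, 3.7, 5.4]
width: 0.0118
gripper_force: 40.0
[1.33554027 0.96893482 0.03817947] 0.011774707529595606
```

In the tool's units: 1.05 rad is 10.5.

```bash
python3 nudge.py '{"offsets": [[0, 0, 0, 0, 0.6], [0, 0, 0, 0, 1.2], [0, 0, 0, 0, 1.8], [0, 0, 0, 0, 2.4], [0, 0, 0, 0, 3], [0, 0, 0, 0, 3.6], [0, 0, 0, 0, 4.2], [0, 0, 0, 0, 4.8], [0, 0, 0, 0, 5.4], [0, 0, 0, 0, 6], [0, 0, 0, 0, 6.6], [0, 0, 0, 0, 7.2], [0, 0, 0, 0, 7.8], [0, 0, 0, 0, 8.4], [0, 0, 0, 0, 9], [0, 0, 0, 0, 9.5], [0, 0, 0, 0, 10], [0, 0, 0, 0, 10.4], [0, 0, 0, 0, 10.5], [0, 0, 0, 0, 10.5]]}'
python3 - <<'E'
from h import *
T=wT();w=arm.grab_frame("wrist")[:,:,::-1];s=arm.grab_frame("scene")[:,:,::-1];d=arm.grab_frame("side")[:,:,::-1]
for n,i in(("w",w),("s",s),("d",d)):cv2.imwrite(f"pics/{n}11.png",i)
st=arm.get_state();print(st['moment'],st['width'],st['force'],st['ee_rot'])
g=cv2.cvtColor(s,6)
for c in(300,302,304):print(c,g[188:206,c])
E
```

```text
t: 14.15
eef_pos: [0.5129, -0.0802, 0.0688]
ee_rot: [-3.141, 0.0, -0.418]
force: [-3.5, 5.1, 5.4]
width: 0.0121
gripper_force: 40.0
[1.64417874 1.12971131 0.07102742] 0.012112777561879435 [-3.13633626  3.98504313  6.07175683] [-3.14133350e+00  1.21407457e-04 -4.17513295e-01]
300 [ 53  54  63  98 163 212 212 182 160 160 164 164 165 166 170 167 163 185]
302 [ 56  55  57  58  64  76  83  90 118 152 166 165 161 150 128 110 140 217]
304 [ 50  54  55  57  56  59  55  63  98 138 153 145 122  92  71  70  99 162]
```

```bash
python3 nudge.py '{"offsets": [[0, 0, 0, 0, 0], [0, 0, 0, 0, 0], [0, 0, 0, 0, 0], [0, 0, 0, 0, 0], [0, 0, 0, 0, 0], [0, 0, 0, 0, 0], [0, 0, 0, 0, 0], [0, 0, 0, 0, 0], [0, 0, 0, 0, 0], [0, 0, 0, 0, 0]]}' && python3 -c "
from station import arm
print(arm.job_done())"
```

```text
t: 15.13
eef_pos: [0.5129, -0.0802, 0.0687]
ee_rot: [-3.141, 0.0, -0.418]
force: [-2.8, 3.6, 6.8]
width: 0.0118
gripper_force: 40.0
the job is handed in; nothing more can be done
None
```

I shut the lid, turned the dial 1.05 rad clockwise to the third mark and handed the job in with the fingers still gripping it at 40 N; the dial angle is read from the wrist turn, the lid from the camera, and no verdict was returned.

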